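# Press a ferrule home and set the depth stop

### The job

The white ferrule on the cue shaft in the lathe is only started on its tenon. Leaving the brass stop block parked where it is for now, press the tailstock's lever down until the ferrule has slid all the way on and the resistance firms up, with a firm hand for a moment but not so hard that the ferrule cracks, and note how far the quill travelled. Then let the lever come back up and slide the stop block along its bar to that travel, so that the dog will meet it just where the ferrule came home; work only by the lever and the stop block, and leave the things lying on the bench alone.

Things in the scene. Friction and masses are not known exactly. Their poses are not given: they have to be found in the camera images.
- lathe: Cue repair lathe fixed on the bench, 120 by 470 mm. Origin on the bench under the spindle axis (115 mm up). Its y axis runs along the bed, from headstock and chuck holding the long shaft (-y) to the grey tailstock (72 mm wide in x, y 60 to 140 mm, top 190 mm up); its -x side, with the lever, faces the robot.
- lever (a joint): Tailstock hand lever, rad: 0 = up at rest (points to +y, away from the headstock, 30 degrees above level); grows as its end is pressed down, to 1.09 at most. Rack and pinion: 32 mm of quill travel per rad. A spring brings it back up.
- lever_grip (a point): Middle of the lever's black round handle, 22 mm thick, 72 mm long, level along lathe x, 160 mm from the pivot; moves with the lever. Pressed down on top it takes 4 to 7 N while the quill runs free, 3 N more while the ferrule slides on; once home, resistance climbs steeply, 1 to 2 N per mm of hand movement. A firm press is 12 to 17 N; at about 20 N the ferrule cracks.
- lever_pivot (a point): Point on the lever's pivot axis (parallel to the lathe's x axis, 147 mm above the bench), at the same lathe x as lever_grip. It does not move with the lever.
- quill: Tailstock quill, steel bar 26 mm thick on the spindle axis; its axes are the lathe's, its origin is on the spindle axis. Slides towards -y (headstock) as the lever is pressed, 35 mm at most. Carries a dark rubber-faced pressing cup (24 mm thick) that meets the ferrule, and the travel dog.
- dog_face (a point): Middle of the front (-y) face of the dog, a steel plate on the quill that reaches over to the stop bar; moves with the quill. At lathe y = 45 mm with the lever up. Where this face stands when the ferrule is home is where stop_face must be set.
- ferrule: White ferrule, 13 mm thick, 25 mm long, on the shaft's end. Origin at the centre of its free end face, which looks to +y; axes as the lathe's. It is 6 to 12 mm short of home; the shoulder it comes home on can only be felt. Quill travel to home: 14 to 28 mm. It stays home by itself. With the cup pressed firmly on it, the dog face is 21 mm from this origin towards +y.
- stop (a joint): Brass stop block on its bar, in m: the quill travel it allows. 0 = its face touches the dog with the lever up; grows towards the headstock (-y), to 0.095. Starts parked at 0.050 to 0.075. Slides with about 4 N and stays where it is put.
- stop_face (a point): Middle of the stop block's face that looks to +y, towards the dog, at the height of the bar (150 mm).
- stop_grip (a point): Upper part of the stop block, to grip from above across lathe x: the block is 16 mm in x and y and stands 141 to 191 mm above the bench; this point is 178 mm up, 8 mm to -y of stop_face. Its level bar, 10 mm square with marks every 5 mm, runs along lathe y, 50 mm to the +x side of the spindle axis.
- tin: Bystander: flat steel tin of tips with a copper-coloured lid, 67 mm in diameter, 28 mm high. Origin under its centre.
- chalk: Bystander: blue chalk cube, 22 mm. Origin under its centre.
- burnisher: Bystander: off-white bone burnisher lying flat, 100 by 22 by 8 mm, long along its x. Origin under its centre.
- tapper: Bystander: brass-headed tapper with dark wooden handle lying on the bench beyond the lever's end (+y), 200 mm long along its x. Origin under its middle.

How it is judged:
By the outcome, as a careful person would: the job done as asked, in the order asked, and still so for the second after the job is handed in, with the robot touching nothing.
It also fails if it takes over 72 s, if anything falls off the work surface, if the arm or the gripper's body presses on something with over 40 N, if the wrist force passes 120 N, or if a joint passes its speed limit or range.

### The arm

A 7-joint arm with a two-finger parallel gripper is mounted at the origin on the work surface. World frame = base frame: x ahead of the robot, y to its left, z up, the work surface at z = 0. Lengths are in mm, angles in rad, forces in N, time in s.
With the tool pointing down it reaches from about 400 to 850 mm from the base axis. Payload 10.4 kg.
Tool frame: the origin (TCP) lies on the centre line of the jaws, within the pads' length; the fingertips stand 14 mm ahead of it and the grasp point (between the pads) lies 5 mm behind it; x points along the fingers, z is the direction in which the jaws open and shut, and the axes are right-handed (so a half turn about x gives the same grasp; the last joint's range is limited). The gripper opens to 87 mm and grips with 3 to 60 N. Pads are 19 mm wide; open, the fingers measure 117 mm over their backs; the gripper's body (75 mm by 190 mm) begins 51 mm behind the grasp point.
Start: joints at [-1.296, 0.332, -0.065, 1.46, 0.022, 1.35, -0.088], TCP at [183.373, 597.516, 236.576] pointing down, gripper open.
Joint ranges: [-2.6, 2.6], [-0.5, 2.12], [-1.47, 1.34], [0.16, 2.42], [-1.27, 4.41], [0.06, 2.06], [-2.6, 2.6]. Speed limits (rad/s): [2.22, 2.22, 2.79, 2.79, 3.14, 3.14, 3.14].

### API

Orientations are given as a 3x3 rotation matrix whose columns are the frame's x, y, z axes.
In Python, from station import r gives the robot as it stands.
- The arm moves only by the tool drive_tool, never from a script. Its argument "deltas" is a list of rows, each a list of 7 numbers: the shift along the tool's x, y, z in m, then the turn, a rotation vector about the tool's x, y, z in degrees, then the closure, from -1 (fully open) to 1 (shut). In form: [[tx, ty, tz, rx, ry, rz, hand], ...]. A call has 1 to 12 rows; each row is the pose to reach, as a shift and turn from the pose measured when the call began, along the tool's axes at that moment; what a row does not reach only later rows make up. A row lasts 1/8 s, in which the tool goes at most 62.5 mm and 10.7 degrees, less where a joint would pass 70% of its speed; a pose out of reach is approached as far as the arm can. A call with a gripper value outside its range is refused whole. The fingers move at their own pace and stop on an object; "squeeze" is the grip in N (left out, the last holds). Time passes only in rows, so rows that repeat a pose let the fingers close. It gives the time, the measured TCP pose, the force and the opening at its end, in the units of the state.
- r.state(): the state, without advancing time (a new reading comes with each control period).
- r.snapshot(name): name is "scene" or "top"; returns a dict with "frame" (420x560x3 uint8, red, green, blue), "z_map" (420x560 float32, mm along the optical axis (not along the pixel's ray), 0 where there is no reading), "fx", "fy", "cx", "cy" (pixels), "R" (3x3) and "t" (3): a world point X has camera coordinates R X + t. Camera axes: x right, y down, z forward; pixel columns grow to the right and rows downward; lengths in mm; the calibration is good to about 2 mm. A picture is of the moment at which its call begins.
- r.finish_job(): hands the job in, once; it reports no verdict.
The state is a dict: "time": time; "q": joint angles; "dq": joint speeds; "joint_efforts": joint torques, N m; "position": TCP position; "eef_rot": TCP orientation; "contact_force": force on the tool from outside, world axes, zero at the start; "moment": the same for the moment, N m; "width": opening from 0.0 (shut) to 1.0 (fully open).
Only numpy, scipy, OpenCV 4.12 (cv2) and the standard library are available. Lean on these libraries where they do the work, as an engineer would, in place of code of your own. Each camera call takes 0.05 s, during which the arm holds its last target.

## Working session

There is one attempt and no reset: what is moved stays moved. The work goes in short steps, Python scripts to look and compute and a tool call to move; the robot and the scene stay as the last step left them, time stands still between calls to the robot, and variables do not carry over. Pictures are saved under pics/ and viewed, and the job is handed in when it is done.

Besides the shell and the picture viewer there is one more tool, called after "Request:" as name(argument=value, ...), one argument or row to a line, values as JSON. drive_tool: Moves the arm, as the interface text tells. Its arguments: {"type":"object","properties":{"deltas":{"type":"array","items":{"type":"array","items":{"type":"number"}}},"squeeze":{"type":"number"}},"required":["deltas"]}

```bash
ls; mkdir -p pics
python3 - <<'E'
from station import r
import cv2,numpy as np,pickle
for n in("scene","top"):
    s=r.snapshot(n); pickle.dump(s,open(f"{n}0.pkl","wb"))
    cv2.imwrite(f"pics/{n}0.png",cv2.cvtColor(s["frame"],cv2.COLOR_RGB2BGR))
    R=np.array(s["R"]);print(n,s["fx"],s["cx"],s["cy"],R.round(3).tolist(),s["t"],"cam",-R.T@np.array(s["t"]))
st=r.state();print({k:np.round(v,3).tolist() for k,v in st.items()})
E
```

```text
pics
scene 453.52253075581854 279.62397647936774 209.39717570172638 [[0.636, 0.771, -0.0], [0.646, -0.533, -0.546], [-0.421, 0.347, -0.838]] [-374.65864928 -244.24996704 1245.88476857] cam [ 920.91258583 -273.72706737  910.63137893]
top 413.468643299852 275.5569438335636 212.23659447818136 [[-0.027, -0.999, 0.025], [-0.986, 0.022, -0.165], [0.164, -0.029, -0.986]] [ 16.76570922 538.18924441 889.88619326] cam [384.76991556  30.45827357 965.84190963]
{'time': 0.1, 'q': [-1.296, 0.333, -0.065, 1.461, 0.022, 1.35, -0.088], 'dq': [-0.001, -0.001, 0.0, -0.004, -0.0, 0.002, 0.0], 'joint_efforts': [0.001, -62.454, 0.024, -39.072, -0.062, 0.037, 0.0], 'position': [183.276, 597.175, 235.819], 'eef_rot': [[-0.0, -0.956, 0.293], [-0.001, 0.293, 0.956], [-1.0, -0.0, -0.001]], 'contact_force': [-0.324, 0.087, 0.34], 'moment': [0.064, -0.045, 0.003], 'width': 0.999}
```

View pics/scene0.png

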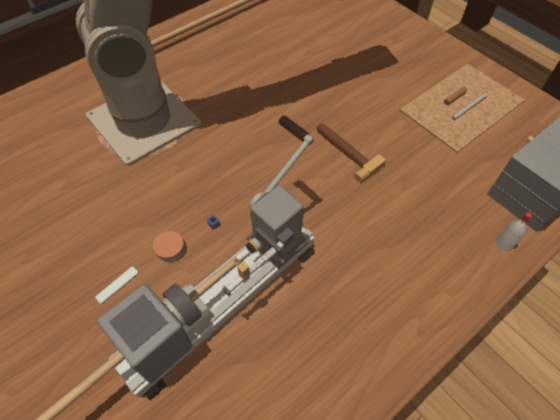

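View pics/top0.png

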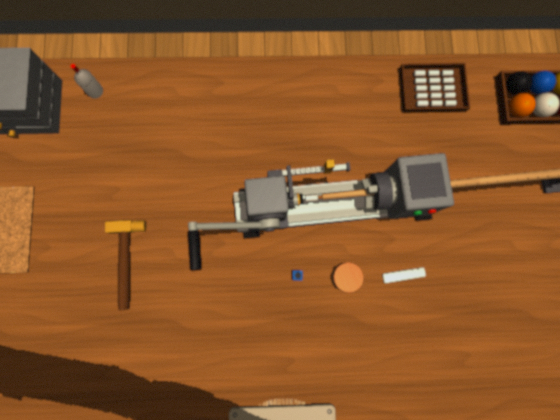

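The two views show the lathe running along world y. In the top picture the black handle is near (195,248), the tailstock near (267,197) and the brass stop near (330,165). I'll zoom in and measure.

```bash
cat > h.py <<'E'
import numpy as np,cv2,pickle
def ray(s,u,v):
    R=np.array(s["R"]);t=np.array(s["t"]);c=-R.T@t
    d=R.T@np.array([(u-s["cx"])/s["fx"],(v-s["cy"])/s["fy"],1.]);return c,d
def onz(s,u,v,z):
    c,d=ray(s,u,v);return c+d*(z-c[2])/d[2]
def cloud(s):
    v,u=np.mgrid[:420,:560];R=np.array(s["R"]);t=np.array(s["t"]);z=s["z_map"].astype(float)
    p=np.stack([(u-s["cx"])/s["fx"]*z,(v-s["cy"])/s["fy"]*z,z],-1)-t
    return p@R
def proj(s,X):
    p=np.array(s["R"])@np.array(X,float)+np.array(s["t"]);return np.array([s["fx"]*p[0]/p[2]+s["cx"],s["fy"]*p[1]/p[2]+s["cy"]])
def load(n):return pickle.load(open(n+".pkl","rb"))
E
python3 - <<'E'
from h import *
s=load("top0");P=cloud(s);f=s["frame"]
im=cv2.cvtColor(f,cv2.COLOR_RGB2BGR)
cv2.imwrite("pics/topz.png",cv2.resize(im[140:290,170:370],None,fx=4,fy=4,interpolation=cv2.INTER_CUBIC))
a=load("scene0");im2=cv2.cvtColor(a["frame"],cv2.COLOR_RGB2BGR)
cv2.imwrite("pics/scenez.png",cv2.resize(im2[110:310,180:380],None,fx=3,fy=3,interpolation=cv2.INTER_CUBIC))
for S,n in((s,"top"),(a,"scene")):
    P=cloud(S);ok=(S["z_map"]>0)
    m=ok&(abs(P[...,2]-190)<4)&(P[...,0]>350)&(P[...,0]<750)
    nl,lab,st,ce=cv2.connectedComponentsWithStats(m.astype(np.uint8))
    for i in range(1,nl):
        if st[i,4]>100:
            q=P[lab==i]; print(n,st[i],q.mean(0).round(1),cv2.minAreaRect(q[:,:2].astype(np.float32)))
    hsv=cv2.cvtColor(S["frame"],cv2.COLOR_RGB2HSV)
    b=ok&(P[...,2]>155)&(P[...,2]<200)&(hsv[...,1]>130)
    nl,lab,st,ce=cv2.connectedComponentsWithStats(b.astype(np.uint8))
    for i in range(1,nl):
        if st[i,4]>10: q=P[lab==i];print("brass",st[i],q.mean(0).round(1),q.min(0).round(1),q.max(0).round(1))
    b=ok&(P[...,2]>190)&(P[...,2]<260)&(hsv[...,2]<60)
    nl,lab,st,ce=cv2.connectedComponentsWithStats(b.astype(np.uint8))
    for i in range(1,nl):
        if st[i,4]>10: q=P[lab==i];print("dark",st[i],q.mean(0).round(1),q.min(0).round(1),q.max(0).round(1),cv2.minAreaRect(q[:,:2].astype(np.float32)))
E
```

```text
top [ 245  176   43   39 1303] [548.3  25.6 188.1] ((548.65478515625, 25.559877395629883), (70.096435546875, 78.35114288330078), 4.736514091491699)
brass [324 160  11  13 101] [606.6 -99.6 181.8] [ 600.3 -109.2  155. ] [616.3 -92.6 193. ]
dark [188 231  13  39 416] [443.7 154.  234. ] [409.5 144.2 224.8] [476.8 165.6 238.9] ((443.26605224609375, 154.86753845214844), (67.529052734375, 19.151521682739258), 2.9710636138916016)
scene [ 250  185   54   46 1292] [551.4  23.  190.6] ((549.6721801757812, 24.682947158813477), (71.66938781738281, 80.39048767089844), 5.220787048339844)
dark [ 99  52  47  25 710] [ 67.5 -18.5 239.2] [ 52.1 -66.3 209.1] [ 84.1  29.7 260. ] ((67.54336547851562, -18.158763885498047), (100.19871520996094, 8.794995307922363), 73.2513656616211)
dark [280 117  27  23 217] [444.1 150.6 235.7] [412.5 142.1 227.9] [478.  162.1 241.8] ((445.1543273925781, 152.37315368652344), (65.2552261352539, 18.049741744995117), 2.8728277683258057)
```

View pics/topz.png

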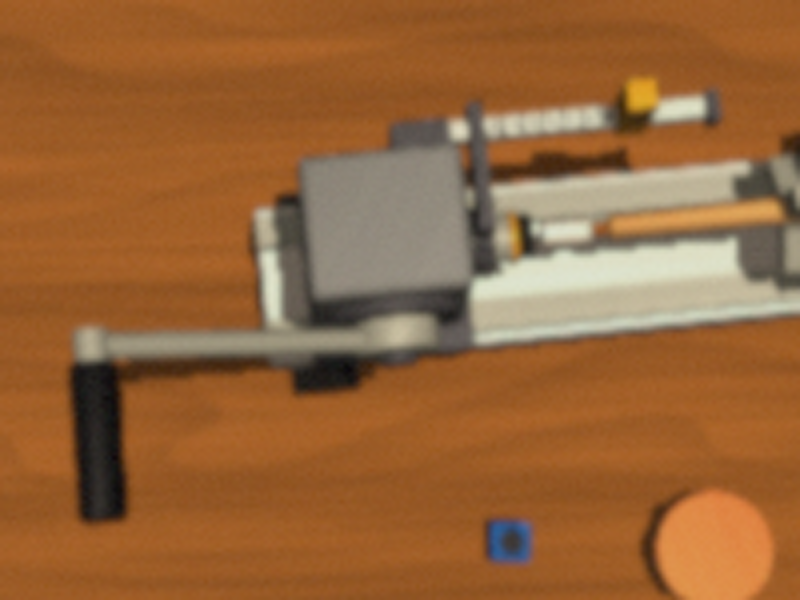

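View pics/scenez.png

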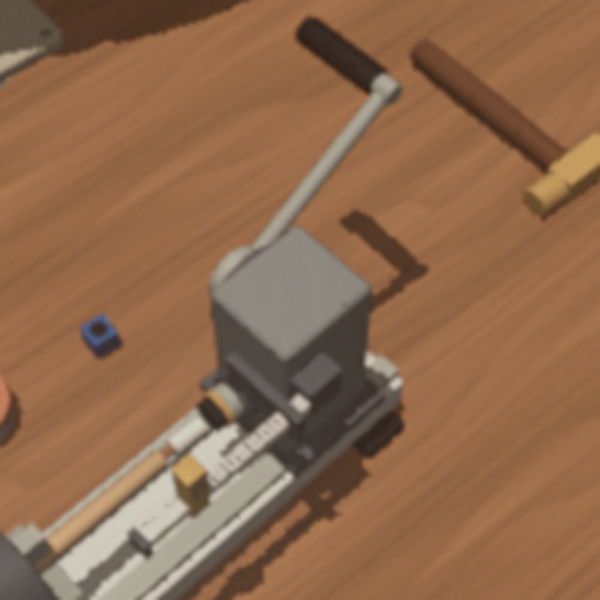

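Run:
```python
from h import *
for n,z0 in(("top0",115),("scene0",115)):
    s=load(n);P=cloud(s);ok=s["z_map"]>0
    hsv=cv2.cvtColor(s["frame"],cv2.COLOR_RGB2HSV)
    # shaft: height ~115..125, saturated
    m=ok&(P[...,2]>112)&(P[...,2]<128)&(hsv[...,1]>80)&(hsv[...,2]>120)&(abs(P[...,0]-575)<60)&(P[...,1]<-50)
    v,u=np.nonzero(m);q=P[m];pts=np.array([onz(s,a,b,118)[:2] for a,b in zip(u,v)])
    print(n,len(u),pts.min(0),pts.max(0))
    l=cv2.fitLine(pts.astype(np.float32),cv2.DIST_HUBER,0,.01,.01).ravel();print("line",l,"theta",np.degrees(np.arctan2(l[0],-l[1])))
    # bar
    m=ok&(P[...,2]>147)&(P[...,2]<160)&(P[...,0]>585)&(P[...,0]<630)&(P[...,1]<0)&(P[...,1]>-170)
    v,u=np.nonzero(m);pts=np.array([onz(s,a,b,155)[:2] for a,b in zip(u,v)])
    l=cv2.fitLine(pts.astype(np.float32),cv2.DIST_HUBER,0,.01,.01).ravel();print("bar",len(u),pts.min(0),pts.max(0),l,np.degrees(np.arctan2(l[0],-l[1])))
    # brass top
    b=ok&(P[...,2]>186)&(P[...,2]<196)&(P[...,0]>590)&(P[...,0]<630)&(P[...,1]<-60)&(P[...,1]>-150)
    q=P[b];print("brasstop",b.sum(),q.mean(0) if len(q) else 0, cv2.minAreaRect(q[:,:2].astype(np.float32)) if len(q) else 0)
    v,u=np.nonzero(b);print(np.mean([onz(s,x,y,191) for x,y in zip(u,v)],0))
```

```text
top0 1133 [ 521.25947527 -607.51259254] [607.0400384  -84.10362139]
line [ 8.0476739e-02 -9.9675649e-01  5.8106622e+02 -3.8726846e+02] theta 4.6159687
bar 349 [ 587.33872361 -145.76181895] [620.54564423  -8.36527673] [ 7.7572256e-02 -9.9698675e-01  6.0535455e+02 -7.5434494e+01] 4.4490323
brasstop 61 [ 608.35765965 -100.98301116  188.91380383] ((608.4366455078125, -101.17903137207031), (14.434319496154785, 15.985389709472656), 1.7153420448303223)
[ 607.75812773 -100.6307228   191.        ]
scene0 1246 [ 553.51347429 -503.14078776] [597.61134476 -82.76590149]
line [ 7.4499145e-02 -9.9722105e-01  5.7807642e+02 -3.4291846e+02] theta 4.2724447
bar 497 [ 584.15429685 -147.65453035] [6.23673605e+02 1.06496785e-01] [ 8.6831115e-02 -9.9622303e-01  6.0899744e+02 -7.8376648e+01] 4.9813294
brasstop 89 [ 610.33877318 -102.09784164  190.97898074] ((609.2919311523438, -101.88679504394531), (16.79928207397461, 16.066221237182617), 6.019801616668701)
[ 610.34234577 -102.09999414  191.        ]
```

Request:
drive_tool(
  deltas=[
    [-0.06,-0.02,-0.02,3,0,0,1],
    [-0.06,-0.06,-0.055,11,0,0,1],
    [-0.06,-0.1,-0.09,18,0,0,1],
    [-0.06,-0.14,-0.13,26,0,0,1],
    [-0.06,-0.18,-0.165,33,0,0,1],
    [-0.06,-0.22,-0.2,41,0,0,1],
    [-0.06,-0.26,-0.24,48,0,0,1],
    [-0.06,-0.3,-0.275,55,0,0,1],
    [-0.06,-0.34,-0.31,62,0,0,1],
    [-0.06,-0.37,-0.34,67,0,0,1],
    [-0.06,-0.38,-0.348,68.5,0,0,1],
    [-0.06,-0.38,-0.348,68.5,0,0,1],
  ],
)

```text
time: 1.6
position: [444.5, 153.0, 296.1]
eef_rot: [[-0.001, -0.077, 0.997], [-0.001, 0.997, 0.077], [-1.0, -0.001, -0.001]]
contact_force: [-0.0, 0.7, 0.2]
width: 0.004
```

Request:
drive_tool(
  deltas=[
    [0.02,0,0,0,0,0,1],
    [0.036,0,0,0,0,0,1],
    [0.036,0,0,0,0,0,1],
  ],
)

```text
time: 1.98
position: [443.4, 153.6, 258.9]
eef_rot: [[-0.003, -0.079, 0.997], [-0.003, 0.997, 0.079], [-1.0, -0.002, -0.003]]
contact_force: [0.4, 1.0, 1.0]
width: 0.006
```

```bash
cat > snap.py <<'E'
import sys;from station import r;from h import *
n,tag,u0,v0,w,h,f=sys.argv[1],sys.argv[2],*map(int,sys.argv[3:8])
s=r.snapshot(n);pickle.dump(s,open(f"{n}{tag}.pkl","wb"))
cv2.imwrite(f"pics/{n}{tag}.png",cv2.resize(cv2.cvtColor(s["frame"],cv2.COLOR_RGB2BGR)[v0:v0+h,u0:u0+w],None,fx=f,fy=f,interpolation=cv2.INTER_CUBIC))
E
python3 snap.py scene 1 180 40 250 200 3
```

```text
(no output)
```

View pics/scene1.png

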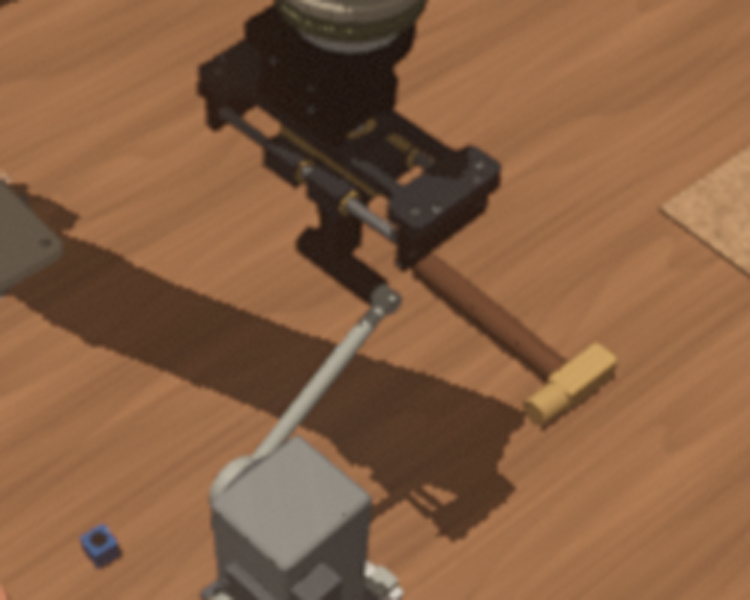

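Request:
drive_tool(
  deltas=[
    [0.01,0.0,0,0,0,0,1],
    [0.016,0.004,0,0,0,0,1],
    [0.022,0.007,0,0,0,0,1],
    [0.022,0.007,0,0,0,0,1],
  ],
)

```text
time: 2.52
position: [443.7, 161.2, 237.9]
eef_rot: [[-0.001, -0.079, 0.997], [-0.001, 0.997, 0.079], [-1.0, -0.001, -0.001]]
contact_force: [1.3, 2.7, 5.3]
width: 0.006
```

Request:
drive_tool(
  deltas=[
    [0.008,0.003,0,0,0,0,1],
    [0.015,0.006,0,0,0,0,1],
    [0.023,0.008,0,0,0,0,1],
    [0.03,0.01,0,0,0,0,1],
    [0.035,0.011,0,0,0,0,1],
    [0.035,0.011,0,0,0,0,1],
  ],
)

```text
time: 3.28
position: [442.8, 173.7, 203.6]
eef_rot: [[-0.0, -0.08, 0.997], [0.001, 0.997, 0.08], [-1.0, 0.001, 0.0]]
contact_force: [-0.6, 4.9, 7.3]
width: 0.005
```

```bash
python3 snap.py scene 2 180 90 250 200 3;python3 -c "
from station import r;s=r.state();print(s['contact_force'],s['position'],s['time'])"
```

```text
[-0.43028051  6.25827489  7.7281385 ] [442.77668904 173.61426589 203.71359425] 3.325
```

View pics/scene2.png

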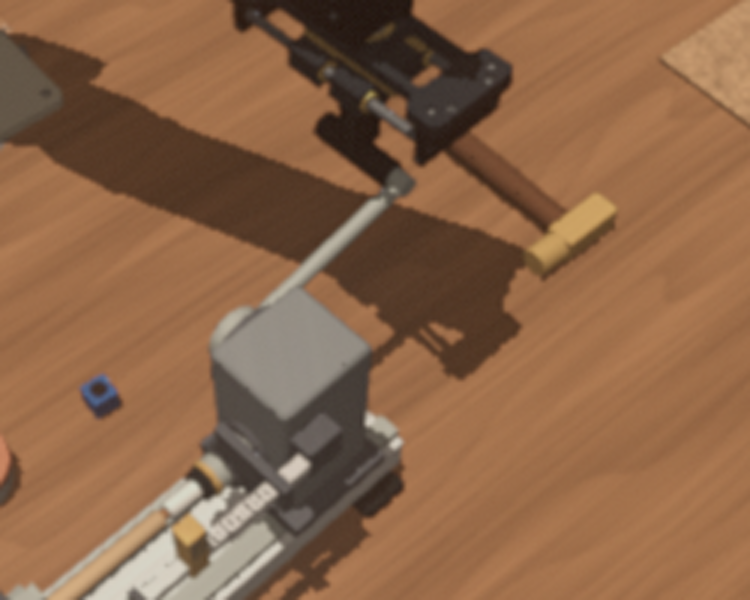

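Request:
drive_tool(
  deltas=[
    [0.003,0.002,0,0,0,0,1],
    [0.007,0.004,0,0,0,0,1],
    [0.011,0.005,0,0,0,0,1],
    [0.014,0.005,0,0,0,0,1],
    [0.014,0.005,0,0,0,0,1],
  ],
)

```text
time: 3.95
position: [442.6, 177.7, 189.9]
eef_rot: [[-0.0, -0.079, 0.997], [-0.0, 0.997, 0.079], [-1.0, -0.0, -0.0]]
contact_force: [0.3, -2.0, 7.2]
width: 0.007
```

Request:
drive_tool(
  deltas=[
    [0.003,0.0,0,0,0,0,1],
    [0.005,0.0005,0,0,0,0,1],
    [0.005,0.0005,0,0,0,0,1],
  ],
)

```text
time: 4.32
position: [442.5, 178.3, 185.3]
eef_rot: [[-0.0, -0.08, 0.997], [0.0, 0.997, 0.08], [-1.0, 0.0, -0.0]]
contact_force: [-0.9, 1.7, 7.0]
width: 0.003
```

Request:
drive_tool(
  deltas=[
    [0.003,0.0,0,0,0,0,1],
    [0.006,0.0005,0,0,0,0,1],
    [0.006,0.0005,0,0,0,0,1],
  ],
)

```text
time: 4.7
position: [442.5, 179.0, 179.7]
eef_rot: [[-0.0, -0.08, 0.997], [0.001, 0.997, 0.08], [-1.0, 0.001, -0.0]]
contact_force: [-0.8, 1.2, 6.7]
width: 0.003
```

```bash
python3 snap.py scene 3 220 200 130 110 6;python3 -c "
from station import r;s=r.state();print(s['contact_force'],s['position'],s['time'])"
```

```text
[-1.37367438  0.75002615  6.59527716] [442.45979063 179.04493841 179.75620105] 4.75
```

View pics/scene3.png

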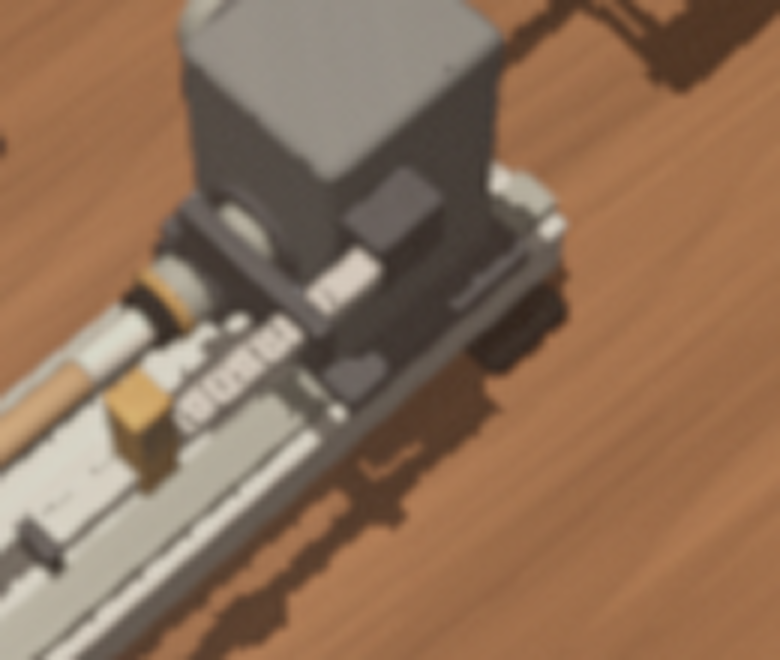

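Request:
drive_tool(
  deltas=[
    [0.004,0.0,0,0,0,0,1],
    [0.008,0.001,0,0,0,0,1],
    [0.008,0.001,0,0,0,0,1],
  ],
)

```text
time: 5.12
position: [442.4, 179.8, 172.1]
eef_rot: [[-0.0, -0.079, 0.997], [0.0, 0.997, 0.079], [-1.0, 0.001, -0.0]]
contact_force: [-1.2, 0.4, 8.0]
width: 0.006
```

Request:
drive_tool(
  deltas=[
    [0.003,0.0,0,0,0,0,1],
    [0.006,0.001,0,0,0,0,1],
    [0.006,0.001,0,0,0,0,1],
  ],
)

```text
time: 5.5
position: [442.5, 180.1, 166.9]
eef_rot: [[-0.0, -0.079, 0.997], [-0.0, 0.997, 0.079], [-1.0, -0.0, -0.001]]
contact_force: [-3.2, -3.3, 14.3]
width: 0.004
```

```bash
python3 snap.py scene 4 220 200 130 110 6;python3 -c "
from station import r;s=r.state();print(s['contact_force'],s['position'],s['time'])"
```

```text
[-2.9669852  -3.89093363 14.68769686] [442.48400666 180.14033346 167.01533723] 5.55
```

View pics/scene4.png

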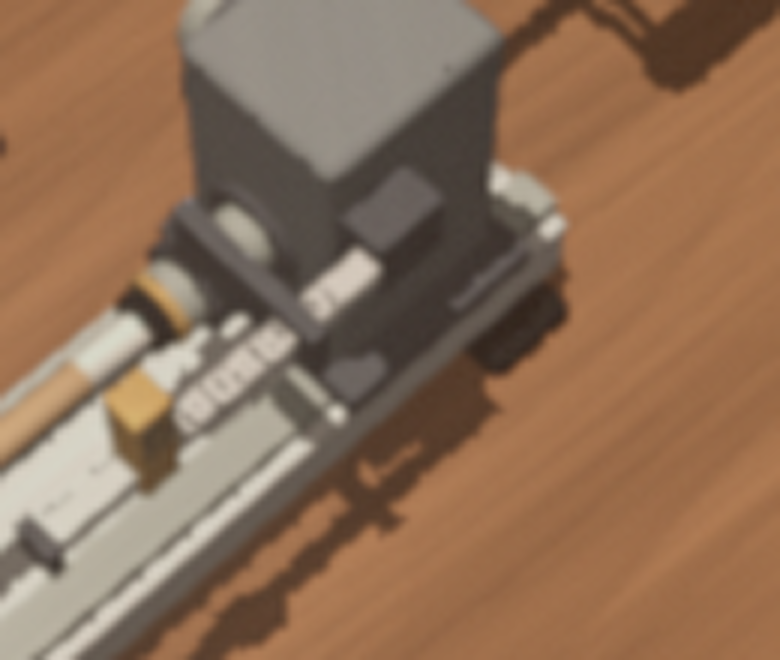

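Run:
```python
from h import *
o=[]
for t in("0","3","4"):
    s=load("scene"+t);o.append(cv2.resize(cv2.cvtColor(s["frame"],cv2.COLOR_RGB2BGR)[230:275,215:275],None,fx=8,fy=8,interpolation=cv2.INTER_CUBIC)[:,:])
cv2.imwrite("pics/cmp4.png",cv2.resize(np.hstack(o),(800,200)))
# project points of lathe axis on the upper front of shaft: profile along axis
O=np.array([557,-75.]);ex=np.array([.9969,.0785]);ey=np.array([-.0785,.9969])
for t in("0","3","4"):
    s=load("scene"+t);row=[]
    for y in range(-60,40,2):
        p=O+y*ey; uv=proj(s,[p[0]+4,p[1],115+5]).astype(np.float32)
        c=cv2.getRectSubPix(s["frame"].astype(np.float32),(1,1),(float(uv[0]),float(uv[1])))[0,0]
        row.append("%d:%d/%d"%(y,c[0],c[2]))
    print(t,*row)
```

```text
0 -60:181/107 -58:180/106 -56:178/106 -54:178/105 -52:179/106 -50:178/106 -48:178/105 -46:178/106 -44:177/105 -42:177/104 -40:177/104 -38:177/104 -36:176/104 -34:176/104 -32:176/103 -30:176/103 -28:175/104 -26:174/103 -24:174/102 -22:174/102 -20:174/102 -18:169/100 -16:151/92 -14:140/87 -12:132/81 -10:131/79 -8:140/100 -6:167/138 -4:183/157 -2:188/162 0:190/163 2:189/163 4:189/164 6:191/166 8:190/166 10:192/167 12:192/168 14:193/169 16:195/171 18:175/152 20:128/108 22:73/55 24:55/35 26:56/37 28:59/42 30:61/44 32:72/46 34:125/61 36:163/82 38:173/104
3 -60:188/112 -58:187/113 -56:186/111 -54:185/111 -52:186/112 -50:186/111 -48:185/111 -46:185/111 -44:184/110 -42:184/110 -40:185/111 -38:183/110 -36:183/109 -34:183/109 -32:183/109 -30:183/109 -28:183/110 -26:181/108 -24:181/108 -22:181/108 -20:181/107 -18:177/112 -16:177/135 -14:186/158 -12:194/169 -10:195/169 -8:195/169 -6:197/171 -4:197/171 -2:198/173 0:199/175 2:199/174 4:201/176 6:200/175 8:180/156 10:127/105 12:78/59 14:62/44 16:64/45 18:107/57 20:159/78 22:182/99 24:174/125 26:167/140 28:166/144 30:159/137 32:136/116 34:100/84 36:81/66 38:69/53
4 -60:188/113 -58:187/112 -56:185/112 -54:185/111 -52:186/111 -50:186/111 -48:185/110 -46:185/111 -44:184/110 -42:185/111 -40:184/110 -38:183/110 -36:183/110 -34:183/110 -32:182/109 -30:183/110 -28:183/110 -26:181/108 -24:181/108 -22:181/108 -20:181/109 -18:183/121 -16:188/148 -14:192/164 -12:195/169 -10:195/170 -8:195/171 -6:198/172 -4:198/172 -2:199/174 0:200/176 2:200/175 4:201/176 6:191/166 8:144/121 10:88/68 12:64/46 14:67/45 16:99/53 18:157/77 20:182/99 22:179/121 24:169/139 26:166/143 28:153/131 30:123/104 32:91/76 34:80/65 36:71/55 38:67/51
```

View pics/cmp4.png

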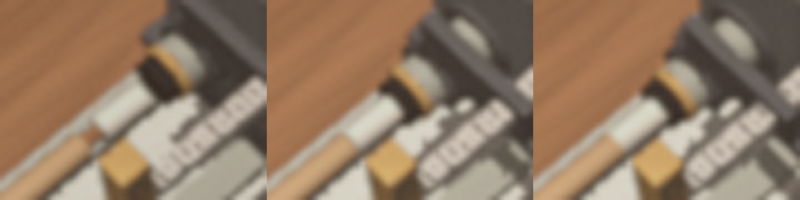

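Request:
drive_tool(
  deltas=[
    [0.0015,0.0,0,0,0,0,1],
    [0.0015,0.0,0,0,0,0,1],
    [0.0015,0.0,0,0,0,0,1],
    [0.0015,0.0,0,0,0,0,1],
  ],
)

```text
time: 6.05
position: [442.5, 180.1, 166.6]
eef_rot: [[-0.001, -0.078, 0.997], [0.0, 0.997, 0.078], [-1.0, 0.0, -0.001]]
contact_force: [-4.1, -1.9, 16.1]
width: 0.005
```

```bash
python3 snap.py scene 5 220 200 130 110 6;python3 snap.py top 5 220 140 140 100 5;python3 -c "
from station import r;s=r.state();print(s['contact_force'],s['position'],s['time'])"
```

```text
[-4.15737742 -1.17509576 14.77609286] [442.49152621 180.07209441 166.61563413] 6.15
```

View pics/top5.png

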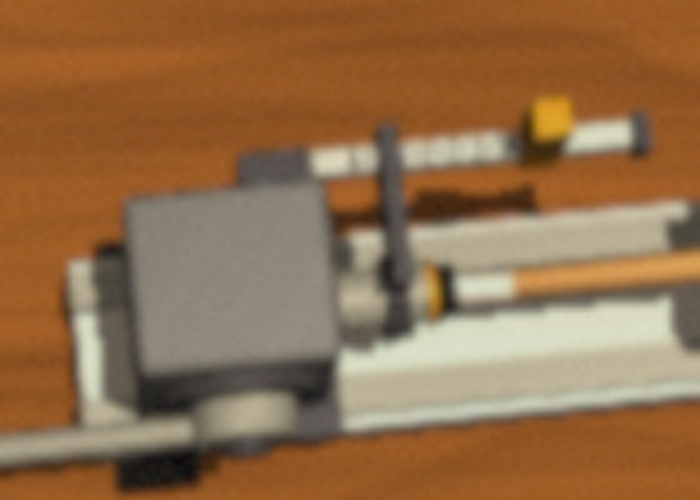

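Request:
drive_tool(
  deltas=[
    [0.001,0.0,0,0,0,0,1],
    [0.001,0.0,0,0,0,0,1],
    [0.001,0.0,0,0,0,0,1],
  ],
)

```text
time: 6.52
position: [442.5, 180.1, 166.8]
eef_rot: [[-0.001, -0.078, 0.997], [0.001, 0.997, 0.078], [-1.0, 0.001, -0.001]]
contact_force: [-3.9, -1.1, 15.2]
width: 0.005
```

Run:
```python
from station import r
from h import *
s=r.state();print(s['contact_force'],s['position'],s['time'])
O=np.array([557,-75.]);ex=np.array([.9969,.0785]);ey=np.array([-.0785,.9969])
# dog profiles: scan along y at several lathe x near the dog; z=150 approx top of dog? report depth heights first
for n in("top0","top5","scene0","scene5"):
    S=load(n);P=cloud(S);q=P[...,:2]-O;lx=q@ex;ly=q@ey
    m=(S["z_map"]>0)&(lx>15)&(lx<45)&(ly>5)&(ly<58)&(P[...,2]>135)&(P[...,2]<185)
    print(n,m.sum(),"z",np.percentile(P[...,2][m],[5,50,95]).round(1),"ly",np.percentile(ly[m],[2,10,50,90,98]).round(1))
```

```text
[-3.85329591 -1.13845155 15.23090979] [442.51297556 180.06620825 166.75502211] 6.525
top0 93 z [143.  159.8 162.8] ly [11.3 28.3 49.8 53.6 53.8]
top5 99 z [143.2 159.7 162.4] ly [14.1 24.4 33.4 40.4 51.3]
scene0 124 z [140.  161.6 165.4] ly [30.8 45.  46.1 51.4 53.2]
scene5 126 z [140.1 161.3 166.2] ly [20.7 27.4 28.2 34.3 35.7]
```

Request:
drive_tool(
  deltas=[
    [-0.008,0.0,0,0,0,0,1],
    [-0.018,-0.001,0,0,0,0,1],
    [-0.028,-0.003,0,0,0,0,1],
    [-0.038,-0.007,0,0,0,0,1],
    [-0.048,-0.011,0,0,0,0,1],
    [-0.058,-0.015,0,0,0,0,1],
    [-0.068,-0.019,0,0,0,0,1],
    [-0.078,-0.023,0,0,0,0,1],
    [-0.09,-0.028,0,0,0,0,1],
    [-0.11,-0.028,0,0,0,0,1],
    [-0.14,-0.028,0,0,0,0,1],
    [-0.14,-0.028,0,0,0,0,1],
  ],
)

```text
time: 8.02
position: [445.5, 151.9, 308.6]
eef_rot: [[0.002, -0.078, 0.997], [0.002, 0.997, 0.078], [-1.0, 0.002, 0.002]]
contact_force: [0.5, 0.0, -0.7]
width: 0.005
```

```bash
python3 snap.py scene 6 180 100 200 200 3; python3 snap.py top 6 170 140 200 150 4
python3 - <<'E'
from station import r
from h import *
s=r.state();print(s['contact_force'],s['position'],s['time'])
O=np.array([557,-75.]);ex=np.array([.9969,.0785]);ey=np.array([-.0785,.9969])
for n in("scene0","scene6"):
    S=load(n);P=cloud(S);q=P[...,:2]-O;lx=q@ex;ly=q@ey
    m=(S["z_map"]>0)&(lx>15)&(lx<45)&(ly>5)&(ly<58)&(P[...,2]>135)&(P[...,2]<185)
    print(n,m.sum(),"ly",np.percentile(ly[m],[2,10,50,90,98]).round(1))
E
```

```text
[ 0.23313654  0.90679013 -0.14509083] [444.62929078 151.72037644 306.39779352] 8.125
scene0 124 ly [30.8 45.  46.1 51.4 53.2]
scene6 121 ly [37.5 45.1 46.2 51.4 52.8]
```

View pics/scene6.png

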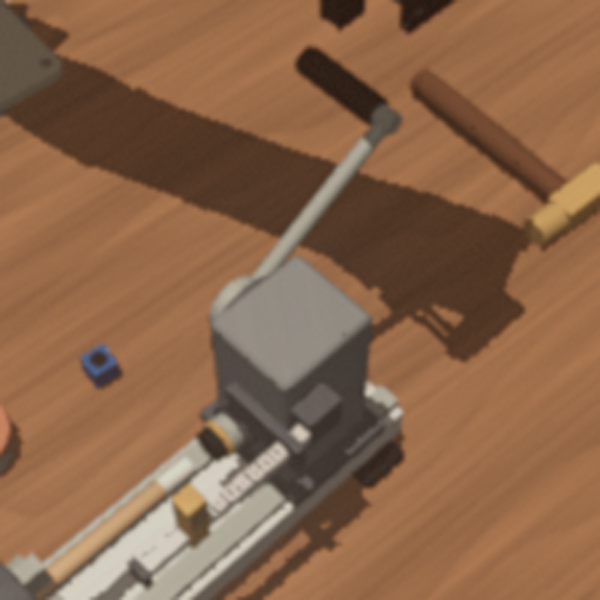

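View pics/top6.png

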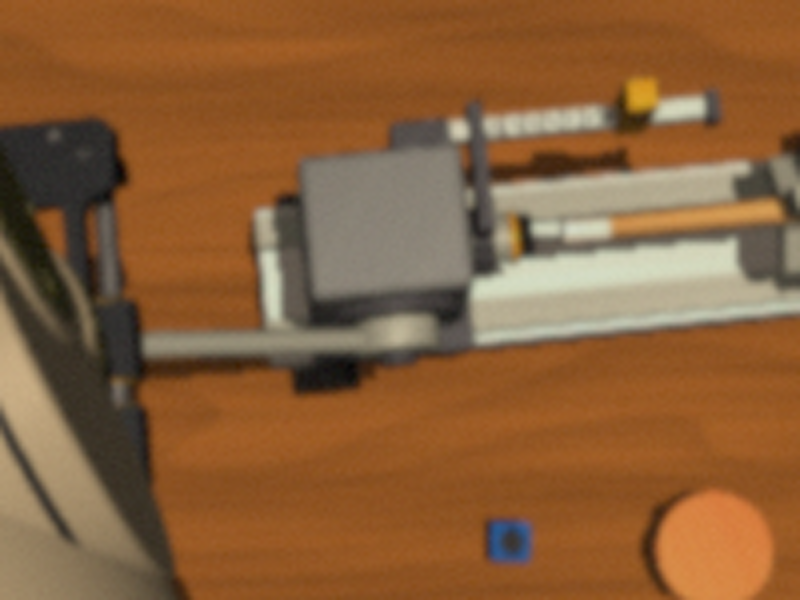

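Request:
drive_tool(
  deltas=[
    [0.0,-0.03,0.015,0,0,0,0],
    [0.0,-0.08,0.04,0,0,0,0],
    [0.0,-0.13,0.07,0,0,0,0],
    [0.0,-0.18,0.095,0,0,0,0],
    [0.0,-0.23,0.125,0,0,0,0],
    [0.0,-0.267,0.144,0,0,0,0],
    [0.03,-0.267,0.144,0,0,0,0],
    [0.06,-0.267,0.144,0,0,0,0],
    [0.08,-0.267,0.144,0,0,0,0],
    [0.08,-0.267,0.144,0,0,0,0],
  ],
)

```text
time: 9.38
position: [607.6, -103.0, 223.7]
eef_rot: [[-0.006, -0.078, 0.997], [0.0, 0.997, 0.078], [-1.0, 0.001, -0.006]]
contact_force: [-0.3, 0.1, 0.8]
width: 0.502
```

```bash
python3 snap.py scene 7 180 170 200 130 4; python3 snap.py top 7 230 120 180 120 4
```

```text
(no output)
```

View pics/scene7.png

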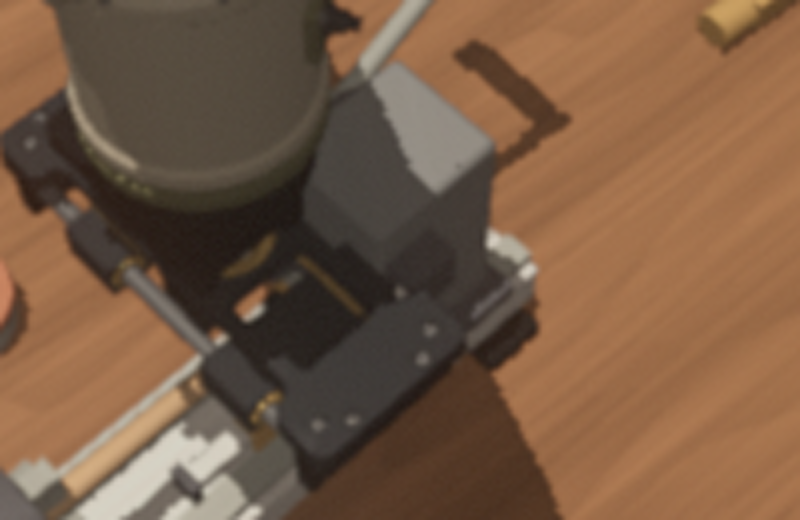

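View pics/top7.png

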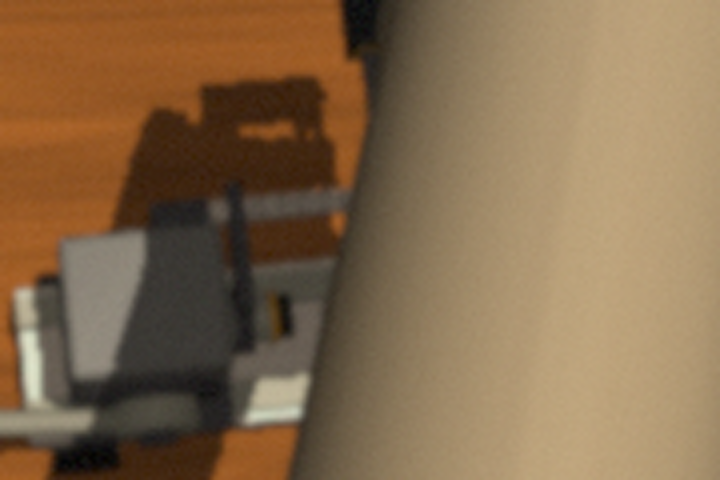

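The arm hides the block in both views, at scene (260,430) and top (355,180), so I rely on the position already measured and watch the contact force.

Request:
drive_tool(
  deltas=[
    [0.015,0,0.0015,0,0,0,0],
    [0.03,0,0.0015,0,0,0,0],
    [0.04,0,0.0015,0,0,0,0],
    [0.047,0,0.0015,0,0,0,0],
    [0.047,0,0.0015,0,0,0,0],
  ],
)

```text
time: 10.1
position: [610.0, -103.1, 178.7]
eef_rot: [[-0.003, -0.078, 0.997], [0.0, 0.997, 0.078], [-1.0, 0.0, -0.002]]
contact_force: [-0.3, 0.6, 0.6]
width: 0.499
```

Request:
drive_tool(
  deltas=[
    [0,0,0,0,0,0,1],
    [0,0,0,0,0,0,1],
    [0,0,0,0,0,0,1],
    [0,0,0,0,0,0,1],
    [0,0,0,0,0,0,1],
  ],
  squeeze=15,
)

```text
time: 10.72
position: [609.2, -103.3, 178.9]
eef_rot: [[-0.004, -0.078, 0.997], [0.001, 0.997, 0.078], [-1.0, 0.001, -0.004]]
contact_force: [-5.0, -0.1, 3.8]
width: 0.182
```

Request:
drive_tool(
  deltas=[
    [0,0,-0.001,0,0,0,1],
    [0,0.006,-0.001,0,0,0,1],
    [0,0.014,-0.001,0,0,0,1],
    [0,0.022,-0.001,0,0,0,1],
    [0,0.03,-0.001,0,0,0,1],
    [0,0.038,-0.001,0,0,0,1],
    [0,0.046,-0.001,0,0,0,1],
    [0,0.052,-0.001,0,0,0,1],
    [0,0.055,-0.001,0,0,0,1],
    [0,0.055,-0.001,0,0,0,1],
  ],
)

```text
time: 11.98
position: [604.7, -48.8, 179.0]
eef_rot: [[-0.002, -0.078, 0.997], [-0.0, 0.997, 0.078], [-1.0, -0.0, -0.002]]
contact_force: [6.2, 0.1, -3.7]
width: 0.184
```

```bash
python3 -c "
from station import r;s=r.state();print(s['contact_force'],s['position'],s['time'])
import numpy as np
p=np.array(s['position'])[:2]-[557,-75];print('lathe',p@[.9969,.0785],p@[-.0785,.9969])"
```

```text
[ 6.15606142  0.05077406 -3.71624484] [604.68918202 -48.77823792 178.95314644] 11.975
lathe 49.599753876658724 22.396873828147104
```

Request:
drive_tool(
  deltas=[
    [0,0.003,0.001,0,0,0,1],
    [0,0.006,0.001,0,0,0,1],
    [0,0.009,0.001,0,0,0,1],
    [0,0.0095,0.001,0,0,0,1],
  ],
  squeeze=30,
)

```text
time: 12.48
position: [604.2, -40.1, 178.9]
eef_rot: [[-0.004, -0.077, 0.997], [-0.001, 0.997, 0.077], [-1.0, -0.001, -0.004]]
contact_force: [-3.7, -3.3, 2.4]
width: 0.183
```

Request:
drive_tool(
  deltas=[
    [0,0.001,0,0,0,0,1],
    [0,0.001,0,0,0,0,1],
  ],
)

```text
time: 12.72
position: [604.0, -39.4, 178.9]
eef_rot: [[-0.004, -0.076, 0.997], [-0.002, 0.997, 0.076], [-1.0, -0.001, -0.004]]
contact_force: [-0.7, -3.4, -0.7]
width: 0.174
```

Request:
drive_tool(
  deltas=[
    [0,0.001,0,0,0,0,1],
    [0,0.001,0,0,0,0,1],
  ],
)

```text
time: 12.98
position: [604.0, -38.4, 178.9]
eef_rot: [[-0.004, -0.076, 0.997], [-0.002, 0.997, 0.076], [-1.0, -0.001, -0.004]]
contact_force: [0.1, -4.0, -0.8]
width: 0.179
```

Request:
drive_tool(
  deltas=[
    [0,0.001,0,0,0,0,1],
    [0,0.001,0,0,0,0,1],
  ],
)

```text
time: 13.22
position: [603.9, -37.3, 178.9]
eef_rot: [[-0.004, -0.077, 0.997], [-0.002, 0.997, 0.077], [-1.0, -0.001, -0.004]]
contact_force: [-0.6, -3.4, -0.7]
width: 0.183
```

Request:
drive_tool(
  deltas=[
    [0,0.001,0,0,0,0,1],
    [0,0.001,0,0,0,0,1],
  ],
)

```text
time: 13.48
position: [603.8, -36.1, 178.9]
eef_rot: [[-0.004, -0.077, 0.997], [-0.001, 0.997, 0.077], [-1.0, -0.001, -0.004]]
contact_force: [0.6, -3.1, -0.0]
width: 0.182
```

Request:
drive_tool(
  deltas=[
    [0,0.001,0,0,0,0,1],
    [0,0.001,0,0,0,0,1],
  ],
)

```text
time: 13.72
position: [603.7, -35.4, 179.0]
eef_rot: [[-0.004, -0.077, 0.997], [-0.002, 0.997, 0.077], [-1.0, -0.002, -0.004]]
contact_force: [-0.4, -4.8, -1.0]
width: 0.182
```

Request:
drive_tool(
  deltas=[
    [0,0.001,0,0,0,0,1],
    [0,0.001,0,0,0,0,1],
  ],
)

```text
time: 13.98
position: [603.7, -35.4, 178.9]
eef_rot: [[-0.004, -0.076, 0.997], [-0.003, 0.997, 0.076], [-1.0, -0.003, -0.004]]
contact_force: [1.2, -6.1, -1.4]
width: 0.182
```

Request:
drive_tool(
  deltas=[
    [0,0.001,0,0,0,0,1],
    [0,0.001,0,0,0,0,1],
  ],
)

```text
time: 14.22
position: [603.7, -35.3, 179.0]
eef_rot: [[-0.003, -0.075, 0.997], [-0.004, 0.997, 0.075], [-1.0, -0.004, -0.004]]
contact_force: [1.1, -6.5, -2.1]
width: 0.185
```

Request:
drive_tool(
  deltas=[
    [0,0.002,0,0,0,0,1],
    [0,0.002,0,0,0,0,1],
  ],
)

```text
time: 14.48
position: [603.7, -35.3, 179.0]
eef_rot: [[-0.003, -0.073, 0.997], [-0.007, 0.997, 0.073], [-1.0, -0.006, -0.003]]
contact_force: [1.3, -9.5, -1.7]
width: 0.185
```

```bash
python3 snap.py scene 8 220 170 150 130 5; python3 -c "
from station import r;s=r.state();print(s['contact_force'],s['position'],s['time'])"
```

```text
[ 2.60640446 -9.59182899 -2.46410144] [603.69694566 -35.30850911 178.97209194] 14.525
```

View pics/scene8.png

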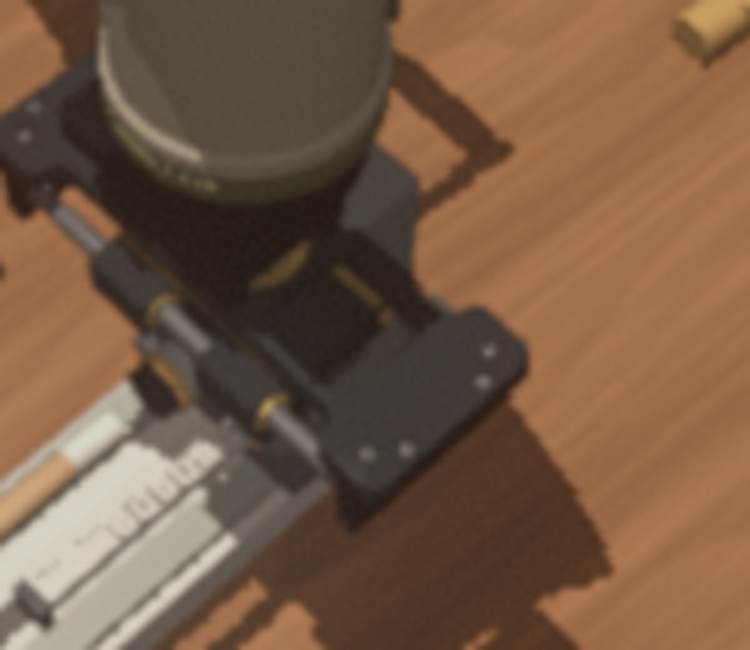

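Request:
drive_tool(
  deltas=[
    [0,-0.003,0.0,0,0,0,1],
    [0,-0.007,0.0,0,0,0,1],
    [0,-0.011,0.0,0,0,0,1],
    [0,-0.014,0.0,0,0,0,1],
    [0,-0.016,0.0,0,0,0,1],
    [0,-0.017,0.0,0,0,0,1],
    [0,-0.017,0.0,0,0,0,1],
    [0,-0.017,0.0,0,0,0,1],
  ],
)

```text
time: 15.52
position: [605.0, -52.3, 179.0]
eef_rot: [[-0.003, -0.073, 0.997], [-0.007, 0.997, 0.073], [-1.0, -0.007, -0.003]]
contact_force: [2.4, 2.3, -3.2]
width: 0.179
```

```bash
python3 -c "
from station import r;s=r.state();print(s['contact_force'],s['position'],s['time'])"
```

```text
[ 2.42410716  2.27469947 -3.22370056] [605.04211888 -52.34046244 178.97907478] 15.525
```

Moved 17.0 mm back from contact. One more 0.75 mm.

Request:
drive_tool(
  deltas=[
    [0,-0.0008,0,0,0,0,1],
    [0,-0.0008,0,0,0,0,1],
    [0,-0.0008,0,0,0,0,1],
  ],
)

```text
time: 15.9
position: [605.1, -53.1, 179.0]
eef_rot: [[-0.003, -0.073, 0.997], [-0.007, 0.997, 0.073], [-1.0, -0.007, -0.003]]
contact_force: [1.3, 2.5, -3.5]
width: 0.181
```

Request:
drive_tool(
  deltas=[
    [0,0,0,0,0,0,0],
    [0,0,0,0,0,0,0],
    [0,0,0,0,0,0,0],
    [-0.02,0,0,0,0,0,0],
    [-0.06,0,0,0,0,0,0],
    [-0.11,0,0,0,0,0,0],
    [-0.14,0,0,0,0,0,0],
    [-0.16,0.04,-0.03,0,0,0,0],
    [-0.16,0.1,-0.06,0,0,0,0],
    [-0.16,0.16,-0.1,0,0,0,0],
    [-0.16,0.22,-0.13,0,0,0,0],
    [-0.16,0.26,-0.14,0,0,0,0],
  ],
)

```text
time: 17.4
position: [445.5, 198.2, 338.4]
eef_rot: [[-0.001, -0.073, 0.997], [-0.005, 0.997, 0.073], [-1.0, -0.005, -0.002]]
contact_force: [0.4, -0.0, 0.4]
width: 0.501
```

```bash
python3 snap.py scene 9 220 200 130 110 6; python3 snap.py top 9 220 130 140 110 5;python3 - <<'E'
from h import *
O=np.array([557,-75.]);ex=np.array([.9969,.0785]);ey=np.array([-.0785,.9969])
for n in("scene0","scene5","scene9","top0","top9"):
    S=load(n);P=cloud(S);q=P[...,:2]-O;lx=q@ex;ly=q@ey;ok=S["z_map"]>0
    m=ok&(lx>15)&(lx<40)&(ly>5)&(ly<58)&(P[...,2]>135)&(P[...,2]<175)
    hsv=cv2.cvtColor(S["frame"],cv2.COLOR_RGB2HSV)
    b=ok&(abs(P[...,2]-190)<6)&(lx>38)&(lx<62)&(ly<55)&(ly>-60)
    v,u=np.nonzero(b);t=np.array([onz(S,a,c,191)[:2]-O for a,c in zip(u,v)])
    print(n,"dog ly",np.percentile(ly[m],[2,10,50,90,98]).round(1),"zmax",np.percentile(P[...,2][m],98).round(1),"| block top",b.sum(),(t@ey).mean().round(1),(t@ex).mean().round(1),np.sort(t@ey)[[2,-3]].round(1), "face",(ly[b].mean()+8).round(1))
E
```

```text
scene0 dog ly [44.6 45.2 46.1 51.4 52.9] zmax 165.5 | block top 92 -31.4 51.3 [-39.6 -23.1] face -23.3
scene5 dog ly [27.1 27.4 28.2 34.2 35.2] zmax 166.5 | block top 95 -31.3 51.6 [-39.6 -23.1] face -23.2
scene9 dog ly [44.9 45.3 46.2 51.4 53. ] zmax 165.9 | block top 85 18.6 51.3 [10.6 26.6] face 26.6
top0 dog ly [46.  46.6 50.6 53.6 53.8] zmax 163.5 | block top 63 -29.6 48.6 [-36.9 -22.1] face -22.0
top9 dog ly [46.1 46.6 50.7 53.7 53.8] zmax 163.3 | block top 67 20.8 48.3 [13.5 27.8] face 28.4
```

View pics/scene9.png

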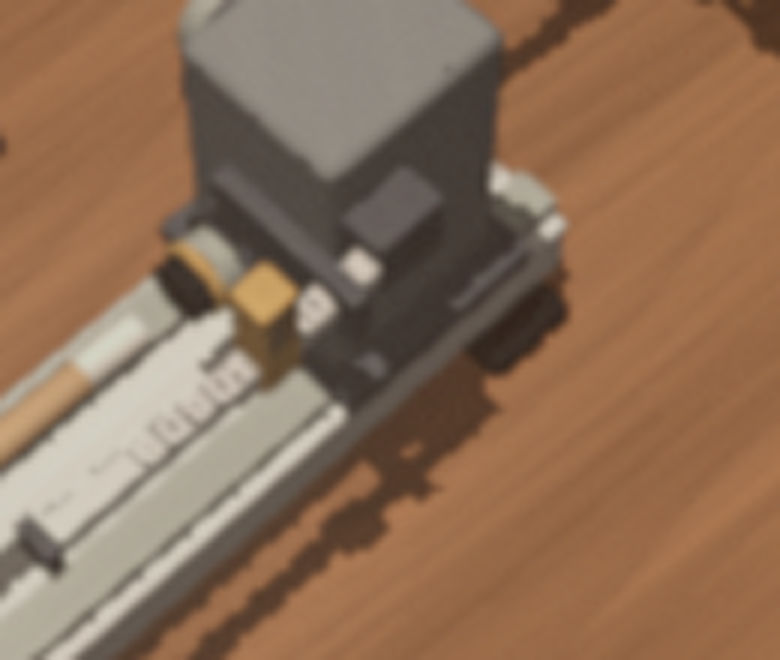

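View pics/top9.png

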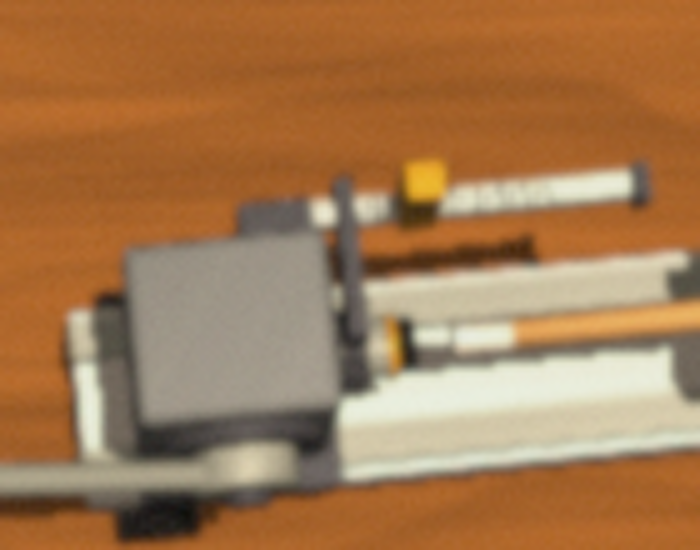

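```bash
python3 -c "
from station import r
s=r.state();print(s['time'],s['contact_force']);print(r.finish_job())"
```

```text
17.5 [-0.17089499  0.14277337 -0.15810276]
the job is handed in; nothing more can be done
None
```

The ferrule is pressed home and the stop block is set to about 17.75 mm of quill travel. I handed the job in at 17.5 s with the robot clear of everything.

- **Pressing:** I pressed the lever with closed fingertips until the resistance climbed steeply, then held about 14–16 N for roughly a second. The gap at the ferrule's shoulder has closed, and I saw no sign of a crack.
- **Travel:** The height of the hand gave 17.8 mm of quill travel. The dog's shift in the scene camera gave 17.5–17.9 mm. The top camera's rough median disagreed (about 16–17 mm), and I didn't use it.
- **Stop block:** After the lever came back up, I gripped the block and slid it until it lightly touched the resting dog, at about 10 N, to find zero. Then I drew it back 17.75 mm and let go.
- **Last checks:** The block's face should stand at lathe y = 27.2 mm. The scene camera put it at 26.6 mm and the top camera at about 28 mm, so they bracket the target but differ by about 1.5 mm, within the calibration error. I relied on the touch measurement for the final setting.
- **Rest of the scene:** The dog is back at its rest position. I worked only on the lever and the stop block, and kept away from the things on the bench.

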